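# Clear the mixing bench: paddle to the long tray, sample to the square bin

## Robot

A 6-joint arm with a two-finger parallel gripper is mounted at the origin on the work surface. World frame = base frame: x ahead of the robot, y to its left, z up, the work surface at z = 0. Lengths are in m, angles in rad, forces in N, time in s.
With the tool pointing down it reaches from about 0.3 to 0.825 m from the base axis. Payload 5.4 kg.
Tool frame: the origin (TCP) lies at the very end of the fingers, on their centre line; the grasp point (between the pads) lies behind it (manip.pinch_z is the z of the grasp point in the tool frame, in m); z points along the fingers, y is the line along which they close (so a half turn about z gives the same grasp; the last joint's range is limited). The gripper opens to 92 mm and grips with 3 to 60 N. Pads are 20 mm wide; open, the fingers measure 128 mm over their backs; the gripper's body (75 mm by 189 mm) begins 69 mm behind the grasp point.
Start: joints at [-1.545, 0.158, 1.597, -0, 1.386, -0.21], TCP at [0.134, -0.559, 0.215] pointing down, gripper open.
Joint ranges: [-2.91, 2.91], [-0.94, 2.29], [0.18, 2.7], [-1.29, 4.43], [0.17, 2.64], [-3, 3]. Speed limits (rad/s): [2.57, 2.57, 3.14, 3.14, 3.14, 3.14].

## Interface

Orientations are given as a unit quaternion [x, y, z, w].
In Python, from bench import manip gives the robot as it stands.
- The arm moves only by the tool send_rows, never from a script. Its argument "commands" is a list that holds one entry, the list of rows, each a list of 5 numbers: the shift along the tool's x, y, z in mm, then the turn about the tool's z in degrees, then the finger opening in mm, from 0 to 91.9. A call has 1 to 5 rows; each row is the pose to reach, as a shift and turn from the pose commanded when the call began, along the tool's axes at that moment; what a row does not reach only later rows make up. A row lasts 1/10 s, in which the tool goes at most 50 mm and 8.59 degrees, less where a joint would pass 70% of its speed; a pose out of reach is approached as far as the arm can. A call with a gripper value outside its range is refused whole. The fingers move at their own pace and stop on an object; "squeeze" is the grip in N (left out, the last holds). Time passes only in rows, so rows that repeat a pose let the fingers close. It gives the time, the measured TCP pose, the force, the opening and the grip force at its end, in the units of the state.
- manip.observe(): the state, without advancing time (a new reading comes with each control period).
- manip.get_image(name): name is "scene" or "top"; returns (picture, depth): 400x640x3 uint8, blue, green, red; 400x640 float32, m along the optical axis (not along the pixel's ray), 0 where there is no reading.
- manip.calibration(name): a dict with "fx", "fy", "cx", "cy" (pixels), "extrinsics" (4x4, takes a point from camera to world coordinates). Camera axes: x right, y up, looking along -z (the intrinsics and any distortion apply to the point x, -y, -z); pixel columns grow to the right and rows downward; lengths in m; the calibration is good to about 2 mm. A picture is of the moment at which its call begins. calibration takes no time and is no camera call.
- manip.close_job(): hands the job in; it is judged then, once.
Trained networks look in the newest picture that a camera, given by its name, has taken for a name from the list of things; names that differ only in an ending like _2 or _b are one class to them, and where a whole thing is asked for, a point or a joint stands for the part that bears it (a point fixed in the world has none). Each returns a list of dicts, best first, with "p" (0 to 1); they miss things now and then, are a little off and sometimes report something else, mostly with a low value. They report only what shows in the picture. A call takes as long as a camera call. They do not tell look-alikes from the thing itself.
- manip.find_in(thing, camera): "rect" ([left, top, right, bottom] as shares, 0 to 1, of the picture: columns of its width, rows of its height, round what is visible of it).
- manip.masks_of(thing, camera): "mask" (400x640 bool, what is visible of it) and "rect" ([left, top, right, bottom] as shares, 0 to 1, of the picture: columns of its width, rows of its height, round what is visible of it).
- manip.pinpoint(thing, camera): "location" ([column, row] as shares, 0 to 1, of the picture: columns of its width, rows of its height: a listed point, or the origin of a listed thing).
The state is a dict: "t": time; "qpos": joint angles; "qvel": joint speeds; "effort": joint torques, N m; "eef_pos": TCP position; "tool_rot": TCP orientation; "wrist_force": force on the tool from outside, world axes, zero at the start; "moment": the same for the moment, N m; "width": opening from 0.0 (shut) to 1.0 (fully open); "grip_force": force on a finger pad.
Only numpy, scipy, OpenCV 4.12 (cv2) and the standard library are available. Lean on these libraries where they do the work, as an engineer would, in place of code of your own. Each camera call takes 0.05 s, during which the arm holds its last target. There are 200 camera calls.

## Task

Sort the two things left in the middle of the bench after mixing. Lay the stirrer paddle (the steel shaft with the wide white blade, not the slim spatula) down inside the long shallow tray, flat on its floor, and stand the short capped sample bottle (not the tall one) upright on the floor of the square bin.

Things in the scene. Friction and masses are not known exactly. Their poses are not given: they have to be found in the camera images.
- paddle: Stirrer paddle lying flat, 190 mm long, about 130 g: round steel shaft, 10 mm diameter, ending in a white plastic blade that widens to 60 mm, 10 mm thick. Origin: mid-length, on the underside (shaft axis 5 mm above it), a good place to grip the bare shaft; balance point about 10 mm from it towards the blade. x along the shaft to the blade, which fills x = +60 to +95 mm; z up.
- sample_bottle: Short round white plastic sample bottle with a white screw cap, 44 mm in diameter and 75 mm tall in all, standing upright, about 120 g. Origin: centre of its underside, z up. Its straight side, 10 to 40 mm above the underside, can be gripped from any direction.
- long_tray: Long shallow open grey tray for stirring tools, fixed to the bench: 280 mm (its x) by 150 mm (its y) by 35 mm high outside, walls and floor 5 mm thick. Origin: centre of its underside, on the bench; inner floor 5 mm above it; z up. It stands left or right of the robot, its long side within 0.2 rad of straight ahead.
- square_bin: Square open grey bin for samples, fixed to the bench: 170 x 170 mm by 50 mm high outside, walls and floor 5 mm thick. Origin: centre of its underside, on the bench; inner floor 5 mm above it; z up. It stands on the other side from the tray, turned up to 0.3 rad.
Not all that is in view belongs to the job. What is meant by the paddle is not black, and is the larger of those in its own colour. Leave any pink or turquoise look-alike of the sample_bottle alone.

How it is judged:
By the outcome, as a careful person would: the job done as asked, in the order asked, and still so for the second after the job is handed in, with the robot touching nothing.
It also fails if it takes over 56 s, if anything falls off the work surface, if the arm or the gripper's body presses on something with over 40 N, if the wrist force passes 120 N, or if a joint passes its speed limit or range.

## Working session

There is one attempt and no reset: what is moved stays moved. The work goes in short steps, Python scripts to look and compute and a tool call to move; the robot and the scene stay as the last step left them, time stands still between calls to the robot, and variables do not carry over. Pictures are saved under pics/ and viewed, at most 10 in all, crops included, and the job is handed in when it is done.

Besides the shell and the picture viewer there is one more tool, called after "Request:" as name(argument=value, ...), one argument or row to a line, values as JSON. send_rows: Moves the arm, as the interface text tells. Its arguments: {"type":"object","properties":{"commands":{"type":"array","items":{"type":"array","items":{"type":"array","items":{"type":"number"}}}},"squeeze":{"type":"number"}},"required":["commands"]}

```bash
mkdir -p pics; cat > h.py <<'E'
import numpy as np, cv2
from bench import manip
def pts(name, depth, mask):
    c=manip.calibration(name); v,u=np.nonzero(mask&(depth>0)); d=depth[v,u]
    p=np.stack([(u-c["cx"])/c["fx"]*d,-(v-c["cy"])/c["fy"]*d,-d,np.ones_like(d)])
    return (np.array(c["extrinsics"])@p)[:3].T
def tool(p):
    from scipy.spatial.transform import Rotation as R
    o=manip.observe(); return R.from_quat(o["tool_rot"]).inv().apply(np.array(p)-o["eef_pos"])*1000
E
python3 - <<'E'
from h import *
for n in("top","scene"):
    im,d=manip.get_image(n); cv2.imwrite(f"pics/{n}0.png",im); 
    c=manip.calibration(n); print(n,{k:(np.round(v,3).tolist()) for k,v in c.items()})
    for t in("paddle","sample_bottle","long_tray","square_bin"):
        for m in manip.masks_of(t,n):
            if m["mask"].sum()<20: continue
            P=pts(n,d,m["mask"]); v,u=np.nonzero(m["mask"])
            r=cv2.minAreaRect((P[:,:2]*1000).astype(np.float32)) if len(P) else None
            print(n,t,round(m["p"],2),"px",u.mean().round(),v.mean().round(),"n",len(u),"xyz",np.median(P,0).round(3),"z",np.percentile(P[:,2],[2,50,98]).round(3),"rect",np.round(np.hstack([r[0],r[1],r[2]]),1),"bgr",im[m["mask"]].mean(0).round())
o=manip.observe(); print(o["t"],o["eef_pos"],o["tool_rot"],manip.pinch_z)
E
```

```text
top {'fx': 382.49, 'fy': 382.49, 'cx': 320.172, 'cy': 201.12, 'extrinsics': [[-0.004, 0.993, -0.122, 0.41], [-1.0, -0.002, 0.016, 0.016], [0.015, 0.122, 0.992, 0.875], [0.0, 0.0, 0.0, 1.0]]}
top paddle 0.97 px 281.0 153.0 n 585 xyz [0.627 0.118 0.01 ] z [0.001 0.01  0.013] rect [628.9  58.3  56.8 188.4  12.1] bgr [215. 218. 216.]
top paddle 0.94 px 345.0 282.0 n 693 xyz [ 0.337 -0.023  0.009] z [-0.001  0.009  0.013] rect [347.  -79.9  56.6 189.8  10.9] bgr [49. 48. 50.]
top paddle 0.75 px 366.0 183.0 n 254 xyz [ 0.575 -0.102  0.007] z [-0.001  0.007  0.01 ] rect [542.2 -89.6  37.5 118.6  65.5] bgr [216. 219. 217.]
top sample_bottle 0.73 px 308.0 222.0 n 359 xyz [0.465 0.029 0.075] z [-0.     0.075  0.078] rect [469.6  28.5  42.2  51.   85. ] bgr [217. 217. 216.]
top sample_bottle 0.7 px 287.0 259.0 n 373 xyz [0.388 0.072 0.074] z [-0.     0.074  0.078] rect [386.2  74.   42.4  44.9  89.5] bgr [194. 176. 211.]
top sample_bottle 0.63 px 291.0 186.0 n 374 xyz [0.543 0.065 0.075] z [0.009 0.075 0.078] rect [546.6  64.5  39.5  41.1  89.9] bgr [180. 188.  46.]
top sample_bottle 0.54 px 19
[... 1231 characters left out ...]
e 0.82 px 358.0 216.0 n 537 xyz [0.565 0.068 0.049] z [0.008 0.049 0.077] rect [553.3  67.2  42.   40.8  46.9] bgr [188. 193.  75.]
scene long_tray 0.73 px 452.0 224.0 n 6053 xyz [0.526 0.294 0.006] z [0.001 0.006 0.035] rect [561.4 302.8 470.6 175.4   7.3] bgr [191. 193. 194.]
scene square_bin 0.71 px 199.0 209.0 n 4427 xyz [ 0.535 -0.325  0.012] z [0.002 0.012 0.051] rect [ 511.6 -335.5  249.7  187.7   13.8] bgr [172. 174. 175.]
scene square_bin 0.34 px 344.0 194.0 n 523 xyz [0.484 0.031 0.048] z [-0.     0.048  0.076] rect [467.   32.3 178.8  45.2   4.3] bgr [227. 234. 235.]
0.5 [ 0.13433112 -0.55902489  0.21455236] [ 9.93059274e-01  1.17614934e-01  1.96941533e-05 -7.69667930e-05] -0.0187
```

View pics/top0.png

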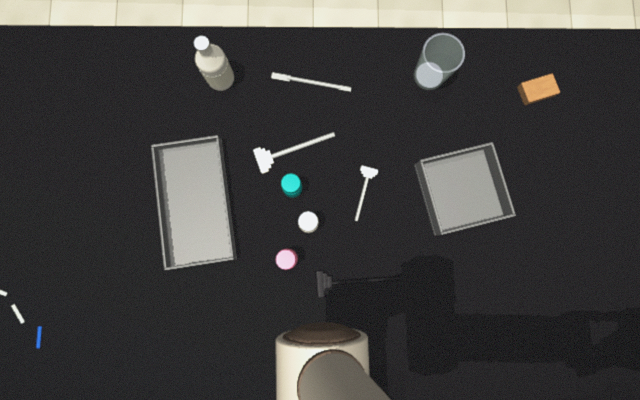

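View pics/scene0.png

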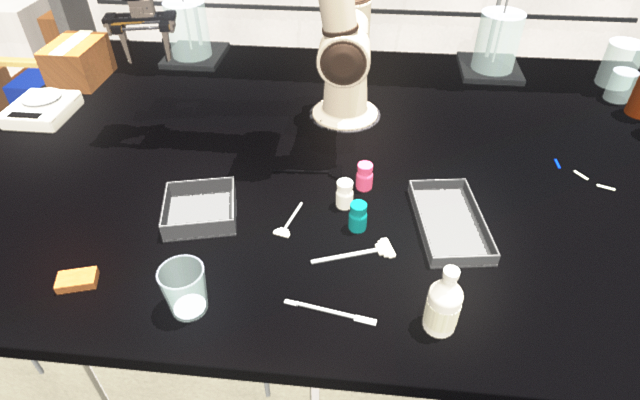

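Paddle candidates in the top view are the large white one (281,153), the small white one (366,183), the black one (345,282) and the slim spatula (310,82). The large white one fits: it isn't black, and it is the larger of the two whites. Bottle candidates are white (308,222), pink (287,259), turquoise (291,186) and the tall one (215,70). The short white one at (308,222) fits. I'll confirm both in a crop and fit the poses.

```bash
python3 - <<'E'
from h import *
im,d=manip.get_image("top")
cv2.imwrite("pics/crop.png",cv2.resize(im[120:280,235:395],None,fx=3.7,fy=3.7,interpolation=cv2.INTER_CUBIC))
allm=np.ones(d.shape,bool)
for t in("long_tray","square_bin"):
    m=manip.masks_of(t,"top")[0]["mask"]; P=pts("top",d,cv2.dilate(m.astype(np.uint8),np.ones((3,3)))>0)
    h=.035 if t=="long_tray" else .05
    Q=P[abs(P[:,2]-h)<.005]; print(t,len(Q),cv2.minAreaRect((Q[:,:2]*1000).astype(np.float32)))
    F=P[(P[:,2]<.009)&(P[:,2]>.001)]; print(" floor z",np.median(F[:,2]))
m=[k for k in manip.masks_of("paddle","top") if abs(np.nonzero(k["mask"])[1].mean()-281)<15][0]["mask"]
P=pts("top",d,m); P=P[P[:,2]>.004]
S=P[P[:,1]<.08]; vx,vy,x0,y0=cv2.fitLine(S[:,:2].astype(np.float32),cv2.DIST_HUBER,0,.001,.001).ravel()
u=np.array([vx,vy])*np.sign(vy); s=(P[:,:2]-[x0,y0])@u; lo,hi=s.min(),s.max(); w=(P[:,:2]-[x0,y0])@[-u[1],u[0]]
print("paddle ang",np.degrees(np.arctan2(u[1],u[0])),"len",hi-lo,"mid",np.array([x0,y0])+u*(lo+hi)/2,"blade w",w.min(),w.max(),"z",np.percentile(S[:,2],[10,50,90]))
for x,y,z in((.63,.058,.0),):pass
for k in manip.masks_of("sample_bottle","top"):
    P=pts("top",d,k["mask"]); T=P[abs(P[:,2]-.076)<.004]
    if len(T)>20: print("bottle",T.mean(0),cv2.minEnclosingCircle((T[:,:2]*1000).astype(np.float32)), im[k["mask"]].mean(0))
for n in("top",):
  for t in("paddle","sample_bottle"):print([(np.round(np.array(k["location"])*[640,400]),round(k["p"],2)) for k in manip.pinpoint(t,n)])
E
```

```text
long_tray 984 ((514.2789306640625, 285.94573974609375), (280.1084899902344, 150.57333374023438), 8.541683197021484)
 floor z 0.005084651810150553
square_bin 794 ((540.8875732421875, -320.626708984375), (169.9609375, 171.9021453857422), 14.068145751953125)
 floor z 0.005373198436099125
paddle ang 110.1001 len 0.18666755676771313 mid [0.64083844 0.05921789] blade w -0.027645245724692312 0.02896373960777752 z [0.0069029  0.00935851 0.01147936]
bottle [0.54608677 0.06589319 0.07523302] ((546.9783325195312, 65.54976654052734), 19.076274871826172) [185.80564263 193.72727273  46.95924765]
bottle [0.46619863 0.0290276  0.07515624] ((466.3614807128906, 29.09897804260254), 19.548194885253906) [230.07936508 229.84761905 228.62857143]
bottle [0.38731143 0.07509457 0.07517064] ((387.50372314453125, 75.0864486694336), 19.330434799194336) [209.96261682 190.96573209 225.91900312]
[(array([294., 148.]), 0.78), (array([362., 196.]), 0.64), (array([360., 283.]), 0.56)]
[(array([310., 222.]), 0.89), (array([289., 260.]), 0.75), (array([290., 187.]), 0.73)]
```

View pics/crop.png

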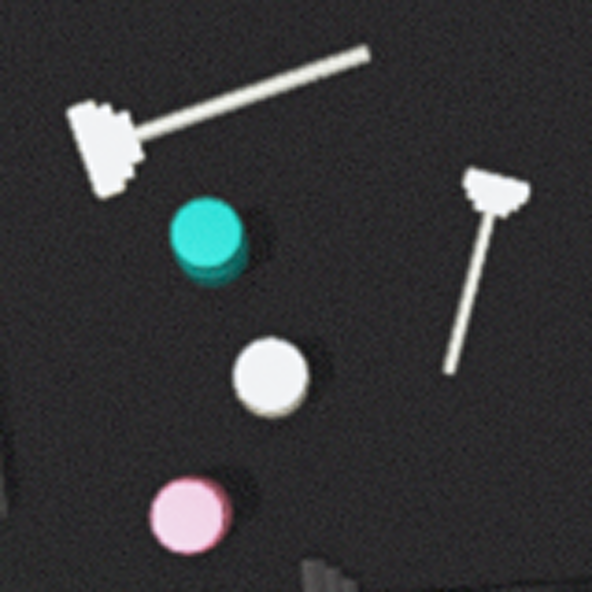

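The crop confirms both. The big white paddle has its blade at about (263,160) and its shaft end at (333,134). The white bottle is at (308,222). The mid-point, length and heights match the spec. Now I'll approach.

```bash
cat > go.py <<'E'
import sys; from h import *
x,y,z,a=map(float,sys.argv[1:5])
from scipy.spatial.transform import Rotation as R
o=manip.observe(); M=R.from_quat(o["tool_rot"]).as_matrix(); psi=np.degrees(np.arctan2(M[1,0],M[0,0]))
print(tool([x,y,z]).round(1),"turn",round((psi-a+180)%360-180,1),"| t",o["t"],"pos",np.round(o["eef_pos"],4),"psi",psi.round(1),"w",o["width"],"g",o["grip_force"],"F",np.round(o["wrist_force"],1),"q",np.round(o["qpos"],2))
E
python3 go.py .641 .059 .2 110.1
```

```text
[ 637.1 -482.6   14.6] turn -96.6 | t 0.85 pos [ 0.1343 -0.5591  0.2146] psi 13.5 w 0.9998779443305249 g 0.0 F [-0.2 -0.1 -0. ] q [-1.55  0.16  1.6  -0.    1.39 -0.21]
```

Request:
send_rows(
  commands=[
    [[637,-483,0,-96.6,40],[637,-483,0,-96.6,40],[637,-483,0,-96.6,40],[637,-483,0,-96.6,40],[637,-483,0,-96.6,40]],
  ],
)

```text
t: 1.35
eef_pos: [0.2936, -0.3641, 0.2148]
tool_rot: [0.88, 0.476, 0.0, 0.0]
wrist_force: [-0.7, -0.8, -0.1]
width: 0.59
grip_force: 0.0
```

```bash
python3 go.py .641 .059 .15 110.1
```

```text
[544.2  59.   64.7] turn -53.3 | t 1.35 pos [ 0.2936 -0.3641  0.2148] psi 56.8 w 0.589561034867229 g 0.0 F [-0.7 -0.8 -0.1] q [-1.15 -0.13  1.89  0.    1.38 -0.57]
```

Request:
send_rows(
  commands=[
    [[544,59,40,-53.3,40],[544,59,40,-53.3,40],[544,59,40,-53.3,40],[544,59,40,-53.3,40],[544,59,40,-53.3,40]],
  ],
)

```text
t: 1.85
eef_pos: [0.4532, -0.1721, 0.1966]
tool_rot: [0.644, 0.765, 0.0, 0.001]
wrist_force: [0.4, -1.7, 0.2]
width: 0.433
grip_force: 0.0
```

```bash
python3 go.py .641 .059 .15 110.1
```

```text
[195.8 224.4  46.6] turn -10.3 | t 1.85 pos [ 0.4532 -0.1721  0.1966] psi 99.8 w 0.4327358907701022 g 0.0 F [ 0.4 -1.7  0.2] q [-0.61 -0.07  1.87 -0.    1.34 -0.78]
```

Request:
send_rows(
  commands=[
    [[196,224,47,-10.3,40],[196,224,47,-10.3,40],[196,224,47,-10.3,40],[196,224,47,-10.3,40],[196,224,47,-10.3,40]],
  ],
)

```text
t: 2.35
eef_pos: [0.6098, 0.019, 0.1571]
tool_rot: [0.575, 0.818, 0.0, 0.0]
wrist_force: [0.4, -1.8, 0.7]
width: 0.434
grip_force: 0.0
```

Request:
send_rows(
  commands=[
    [[0,0,0,0,40],[0,0,0,0,40]],
  ],
)

```text
t: 2.55
eef_pos: [0.6086, 0.0179, 0.1567]
tool_rot: [0.574, 0.819, -0.0, -0.0]
wrist_force: [-0.1, -0.9, 1.2]
width: 0.436
grip_force: 0.0
```

```bash
python3 go.py .641 .059 .002 110.1
```

```text
[ 27.6  44.7 154.6] turn -0.2 | t 2.55 pos [0.6086 0.0179 0.1567] psi 109.9 w 0.4361906140486375 g 0.0 F [-0.1 -0.9  1.2] q [-0.17  0.29  1.56 -0.    1.29 -0.52]
```

Request:
send_rows(
  commands=[
    [[28,45,0,0,40],[28,45,50,0,40],[28,45,90,0,40],[28,45,110,0,40],[28,45,110,0,40]],
  ],
)

```text
t: 3.05
eef_pos: [0.6382, 0.0574, 0.0439]
tool_rot: [0.576, 0.817, -0.002, -0.003]
wrist_force: [-1.2, -0.0, 0.4]
width: 0.433
grip_force: 0.0
```

Request:
send_rows(
  commands=[
    [[0,0,0,0,40],[0,0,0,0,40]],
  ],
)

```text
t: 3.25
eef_pos: [0.6433, 0.0577, 0.0502]
tool_rot: [0.576, 0.818, 0.001, 0.002]
wrist_force: [0.2, 0.4, -0.2]
width: 0.434
grip_force: 0.0
```

```bash
python3 go.py .641 .059 .002 110.1
```

```text
[ 2.1 -1.9 48.2] turn -0.4 | t 3.25 pos [0.6433 0.0577 0.0502] psi 109.7 w 0.43351044515126885 g 0.0 F [ 0.2  0.4 -0.2] q [-0.1   0.5   1.51 -0.    1.13 -0.44]
```

Request:
send_rows(
  commands=[
    [[0,0,15,0,40],[1,-1,30,0,40],[1,-1,38,0,40],[1,-1,44,0,40],[1,-1,44,0,40]],
  ],
)

```text
t: 3.75
eef_pos: [0.6391, 0.0594, 0.0018]
tool_rot: [0.575, 0.818, -0.001, -0.001]
wrist_force: [0.3, -0.7, 0.5]
width: 0.431
grip_force: 0.0
```

Request:
send_rows(
  commands=[
    [[0,0,0,0,40],[0,0,0,0,40]],
  ],
)

```text
t: 3.95
eef_pos: [0.6408, 0.0592, 0.004]
tool_rot: [0.575, 0.818, 0.0, 0.001]
wrist_force: [0.0, -0.2, -0.3]
width: 0.44
grip_force: 0.0
```

```bash
python3 go.py .641 .059 .002 110.1
```

```text
[-0.2  0.1  2. ] turn -0.3 | t 3.95 pos [0.6408 0.0592 0.004 ] psi 109.8 w 0.44026343328491613 g 0.0 F [ 0.  -0.2 -0.3] q [-0.1   0.56  1.53 -0.    1.05 -0.44]
```

Request:
send_rows(
  commands=[
    [[0,0,2,0,40],[0,0,2,0,0],[0,0,2,0,0],[0,0,2,0,0],[0,0,2,0,0]],
  ],
  squeeze=40,
)

```text
t: 4.45
eef_pos: [0.6404, 0.0593, 0.0015]
tool_rot: [0.575, 0.818, 0.0, 0.0]
wrist_force: [1.0, -0.2, -1.1]
width: 0.108
grip_force: 1.0
```

Request:
send_rows(
  commands=[
    [[0,0,0,0,0],[0,0,0,0,0],[0,0,0,0,0]],
  ],
)

```text
t: 4.75
eef_pos: [0.6404, 0.0593, 0.0015]
tool_rot: [0.575, 0.818, 0.0, 0.0]
wrist_force: [0.3, -0.3, -0.3]
width: 0.092
grip_force: 40.0
```

Request:
send_rows(
  commands=[
    [[0,0,-15,0,0],[0,0,-40,0,0],[0,0,-75,0,0],[0,0,-105,0,0],[0,0,-120,0,0]],
  ],
)

```text
t: 5.25
eef_pos: [0.6419, 0.0591, 0.1257]
tool_rot: [0.575, 0.818, 0.001, 0.002]
wrist_force: [1.1, 0.4, -0.9]
width: 0.098
grip_force: 40.0
```

```bash
python3 go.py .514 .286 .12 188.5; python3 - <<'E'
from h import *
for n in("top","scene"):
  im,d=manip.get_image(n)
  for k in manip.masks_of("paddle",n):
    P=pts(n,d,k["mask"]); print(n,k["p"],np.median(P,0).round(3),np.percentile(P[:,2],[5,95]).round(3))
E
```

```text
[256.8 -43.7   4.9] turn -78.7 | t 5.25 pos [0.6419 0.0591 0.1257] psi 109.8 w 0.09811737447036845 g 39.9815708398819 F [ 1.1  0.4 -0.9] q [-0.1   0.41  1.48 -0.    1.25 -0.44]
top 0.85 [ 0.582 -0.107  0.007] [0.004 0.009]
top 0.71 [ 0.337 -0.021  0.009] [0.001 0.012]
top 0.51 [ 0.666 -0.018  0.135] [0.132 0.136]
scene 0.93 [0.637 0.115 0.132] [0.127 0.134]
scene 0.78 [ 0.343 -0.081  0.008] [0.002 0.012]
scene 0.59 [ 0.584 -0.101  0.006] [0.003 0.009]
```

Request:
send_rows(
  commands=[
    [[257,-44,0,-78.7,0],[257,-44,0,-78.7,0],[257,-44,0,-78.7,0],[257,-44,0,-78.7,0],[257,-44,0,-78.7,0]],
  ],
)

```text
t: 5.95
eef_pos: [0.5144, 0.2778, 0.1188]
tool_rot: [0.233, 0.972, -0.001, -0.002]
wrist_force: [1.0, 0.0, -1.6]
width: 0.092
grip_force: 40.0
```

```bash
python3 go.py .514 .286 .12 188.5
```

```text
[ 4.   7.1 -1.2] turn -35.4 | t 5.95 pos [0.5144 0.2778 0.1188] psi 153.1 w 0.09159659253070869 g 39.97813940048218 F [ 1.   0.  -1.6] q [ 0.29  0.28  1.66  0.    1.21 -0.81]
```

Request:
send_rows(
  commands=[
    [[3,5,-1,-35.4,0],[3,5,-1,-35.4,0],[3,5,-1,-35.4,0],[3,5,-1,-35.4,0],[3,5,-1,-35.4,0]],
  ],
)

```text
t: 6.45
eef_pos: [0.5153, 0.2823, 0.1199]
tool_rot: [-0.072, 0.997, -0.001, -0.002]
wrist_force: [1.1, -0.1, -1.4]
width: 0.094
grip_force: 40.0
```

Request:
send_rows(
  commands=[
    [[0,0,0,0,0],[0,0,0,0,0]],
  ],
)

```text
t: 6.65
eef_pos: [0.5163, 0.2825, 0.1214]
tool_rot: [-0.07, 0.998, -0.0, -0.001]
wrist_force: [0.8, -0.2, -0.6]
width: 0.094
grip_force: 40.0
```

```bash
python3 go.py .514 .286 .0075 188.5
```

```text
[  1.6   3.8 113.9] turn -0.5 | t 6.65 pos [0.5163 0.2825 0.1214] psi -172.0 w 0.09399722152783811 g 39.989529848098755 F [ 0.8 -0.2 -0.6] q [ 0.3   0.28  1.65  0.    1.22 -1.41]
```

Request:
send_rows(
  commands=[
    [[1,4,25,0,0],[1,4,55,0,0],[1,4,80,0,0],[1,4,95,0,0],[1,4,100,0,0]],
  ],
)

```text
t: 7.15
eef_pos: [0.514, 0.286, 0.0204]
tool_rot: [-0.07, 0.998, -0.0, -0.002]
wrist_force: [0.7, 0.6, -2.0]
width: 0.095
grip_force: 40.0
```

Request:
send_rows(
  commands=[
    [[0,0,0,0,0],[0,0,0,0,0]],
  ],
)

```text
t: 7.35
eef_pos: [0.5165, 0.2869, 0.0238]
tool_rot: [-0.071, 0.997, 0.0, 0.001]
wrist_force: [0.7, -0.3, -0.9]
width: 0.099
grip_force: 40.0
```

```bash
python3 go.py .514 .286 .0075 188.5
```

```text
[ 2.6 -0.5 16.3] turn -0.4 | t 7.35 pos [0.5165 0.2869 0.0238] psi -171.9 w 0.09897888239733935 g 39.98950123786926 F [ 0.7 -0.3 -0.9] q [ 0.3   0.41  1.69  0.    1.03 -1.41]
```

Request:
send_rows(
  commands=[
    [[0,0,5,0,0],[0,0,10,0,0],[0,0,13,0,0],[0,0,15,0,0],[0,0,15,0,0]],
  ],
)

```text
t: 7.85
eef_pos: [0.515, 0.2864, 0.007]
tool_rot: [-0.071, 0.997, -0.0, -0.0]
wrist_force: [0.7, -0.4, -1.6]
width: 0.093
grip_force: 40.0
```

Request:
send_rows(
  commands=[
    [[0,0,0,0,0],[0,0,1,0,0],[0,0,1,0,0]],
  ],
)

```text
t: 8.15
eef_pos: [0.5155, 0.2866, 0.0065]
tool_rot: [-0.071, 0.997, 0.0, 0.0]
wrist_force: [0.4, -0.1, -0.8]
width: 0.095
grip_force: 40.0
```

Now at floor contact height. Release and retreat.

Request:
send_rows(
  commands=[
    [[0,0,0,0,30],[0,0,0,0,30],[0,0,0,0,30],[0,0,0,0,30],[0,0,-5,0,30]],
  ],
)

```text
t: 8.65
eef_pos: [0.5147, 0.2863, 0.0109]
tool_rot: [-0.071, 0.997, -0.0, -0.001]
wrist_force: [0.6, -0.3, -0.5]
width: 0.326
grip_force: 0.0
```

Request:
send_rows(
  commands=[
    [[0,0,-30,0,30],[0,0,-80,0,30],[0,0,-130,0,30],[0,0,-170,0,30],[0,0,-170,0,30]],
  ],
)

```text
t: 9.15
eef_pos: [0.5195, 0.288, 0.1897]
tool_rot: [-0.071, 0.997, 0.002, 0.007]
wrist_force: [0.2, -0.1, 0.5]
width: 0.326
grip_force: 0.0
```

```bash
python3 - <<'E'
from h import *
im,d=manip.get_image("scene"); cv2.imwrite("pics/s1.png",im)
for k in manip.masks_of("paddle","scene"):
    P=pts("scene",d,k["mask"]); print(k["p"],np.median(P,0).round(3),np.percentile(P[:,2],[5,95]).round(3))
E
python3 go.py .466 .029 .15 135
```

```text
0.96 [0.457 0.283 0.014] [0.007 0.017]
0.67 [ 0.587 -0.105  0.006] [0.003 0.008]
0.61 [ 0.343 -0.023  0.009] [0.004 0.012]
[  85.9 -248.1   32.4] turn 53.1 | t 9.25 pos [0.5159 0.2867 0.1827] psi -171.9 w 0.32627775091258304 g 0.0 F [ 0.3 -0.1 -0.5] q [ 0.3   0.22  1.59 -0.    1.33 -1.41]
```

View pics/s1.png

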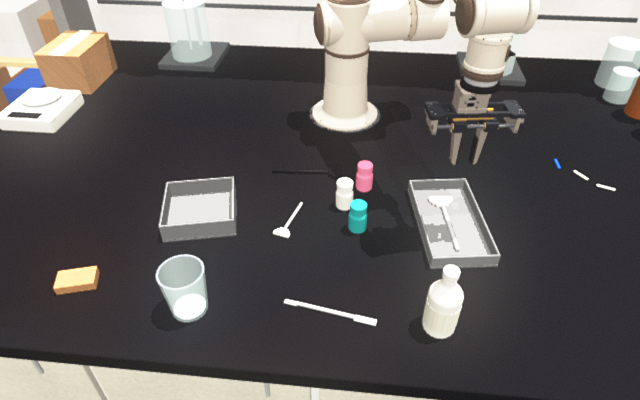

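The paddle lies flat in the tray at about (448,220), clear of the walls. Next is the bottle, closing the fingers along world y to clear the pink and turquoise neighbours.

Request:
send_rows(
  commands=[
    [[86,-248,20,11,70],[86,-248,20,11,70],[86,-248,20,11,70],[86,-248,20,11,70],[86,-248,20,11,70]],
  ],
)

```text
t: 9.75
eef_pos: [0.4654, 0.0405, 0.16]
tool_rot: [0.025, 1.0, 0.0, -0.002]
wrist_force: [0.9, 0.3, 0.7]
width: 0.738
grip_force: 0.0
```

Request:
send_rows(
  commands=[
    [[0,0,0,0,70],[0,0,0,0,70]],
  ],
)

```text
t: 9.95
eef_pos: [0.4664, 0.0412, 0.1606]
tool_rot: [0.027, 1.0, 0.0, -0.002]
wrist_force: [-0.2, 0.1, 0.1]
width: 0.76
grip_force: 0.0
```

```bash
python3 go.py .466 .029 .008 177
```

```text
[ -0.8 -12.4 152.6] turn -0.0 | t 9.95 pos [0.4664 0.0412 0.1606] psi 177.0 w 0.760370942966598 g 0.0 F [-0.2  0.1  0.1] q [-0.17 -0.07  1.94  0.    1.27 -1.69]
```

Request:
send_rows(
  commands=[
    [[-1,-12,0,0,70],[-1,-12,15,0,70],[-1,-12,40,0,70],[-1,-12,60,0,70],[-1,-12,60,0,70]],
  ],
)

```text
t: 10.45
eef_pos: [0.4657, 0.0311, 0.0993]
tool_rot: [0.024, 1.0, 0.001, -0.003]
wrist_force: [-0.9, 0.5, -0.2]
width: 0.762
grip_force: 0.0
```

Request:
send_rows(
  commands=[
    [[0,0,0,0,70],[0,0,0,0,70]],
  ],
)

```text
t: 10.65
eef_pos: [0.4691, 0.03, 0.1036]
tool_rot: [0.025, 1.0, -0.0, 0.001]
wrist_force: [0.9, -0.3, 0.0]
width: 0.76
grip_force: 0.0
```

```bash
python3 go.py .466 .029 .008 177
```

```text
[ 3.3 -1.1 95.6] turn 0.2 | t 10.65 pos [0.4691 0.03   0.1036] psi 177.2 w 0.7603756610134145 g 0.0 F [ 0.9 -0.3  0. ] q [-0.19  0.    1.99 -0.    1.14 -1.72]
```

Request:
send_rows(
  commands=[
    [[1,-1,20,0,70],[1,-1,45,0,70],[1,-1,70,0,70],[1,-1,85,0,70],[1,-1,92,0,70]],
  ],
)

```text
t: 11.15
eef_pos: [0.4671, 0.029, 0.01]
tool_rot: [0.025, 1.0, 0.0, -0.0]
wrist_force: [-0.1, -0.8, 0.6]
width: 0.762
grip_force: 0.0
```

Request:
send_rows(
  commands=[
    [[0,0,0,0,70],[0,0,0,0,70],[0,0,0,0,70]],
  ],
)

```text
t: 11.45
eef_pos: [0.4683, 0.0287, 0.0117]
tool_rot: [0.025, 1.0, -0.0, 0.001]
wrist_force: [-0.8, -0.1, -0.0]
width: 0.767
grip_force: 0.0
```

```bash
python3 go.py .466 .029 .008 177; python3 - <<'E'
from h import *
im,d=manip.get_image("scene"); cv2.imwrite("pics/s2.png",cv2.resize(im[130:270,250:450],None,fx=4,fy=4))
E
```

```text
[2.3 0.2 3.7] turn 0.1 | t 11.45 pos [0.4683 0.0287 0.0117] psi 177.1 w 0.7668738746820702 g 0.0 F [-0.8 -0.1 -0. ] q [-0.2   0.16  2.04 -0.    0.94 -1.72]
```

View pics/s2.png

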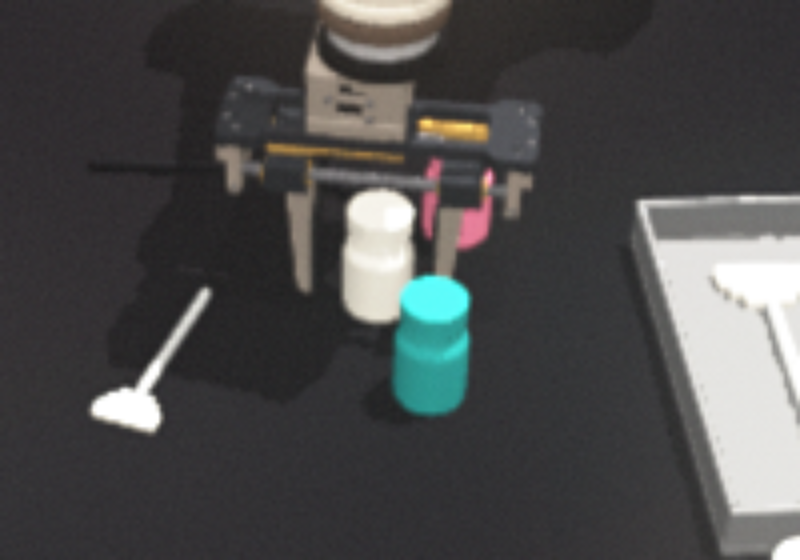

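The white bottle stands between the fingers (crop 380,255), with its neighbours clear. Close on it.

Request:
send_rows(
  commands=[
    [[2,0,3,0,70],[2,0,3,0,30],[2,0,3,0,30],[2,0,3,0,30],[2,0,3,0,30]],
  ],
  squeeze=25,
)

```text
t: 12.0
eef_pos: [0.4651, 0.029, 0.0074]
tool_rot: [0.025, 1.0, 0.0, -0.0]
wrist_force: [-0.3, 0.5, 0.4]
width: 0.474
grip_force: 25.0
```

Request:
send_rows(
  commands=[
    [[0,0,0,0,30],[0,0,0,0,30],[0,0,0,0,30]],
  ],
)

```text
t: 12.3
eef_pos: [0.4651, 0.029, 0.0074]
tool_rot: [0.025, 1.0, 0.0, 0.0]
wrist_force: [0.1, -0.1, 0.8]
width: 0.475
grip_force: 25.0
```

Request:
send_rows(
  commands=[
    [[0,0,-15,0,30],[0,0,-45,0,30],[0,0,-85,0,30],[0,0,-125,0,30],[0,0,-150,0,30]],
  ],
)

```text
t: 12.8
eef_pos: [0.4662, 0.0287, 0.1604]
tool_rot: [0.025, 1.0, -0.0, 0.002]
wrist_force: [0.1, -1.3, -1.3]
width: 0.471
grip_force: 25.0
```

```bash
python3 go.py .541 -.321 .16 177
```

```text
[ -92.2 -345.5    1. ] turn 0.1 | t 12.8 pos [0.4662 0.0287 0.1604] psi 177.1 w 0.4710791541171425 g 24.999791592126712 F [ 0.1 -1.3 -1.3] q [-0.2  -0.08  1.95 -0.    1.26 -1.72]
```

Request:
send_rows(
  commands=[
    [[-7,-25,0,0,30],[-17,-65,0,0,30],[-28,-105,0,0,30],[-39,-145,0,0,30],[-49,-185,0,0,30]],
  ],
)

```text
t: 13.3
eef_pos: [0.5047, -0.1599, 0.1571]
tool_rot: [0.025, 1.0, 0.0, -0.0]
wrist_force: [0.2, -0.1, -0.6]
width: 0.476
grip_force: 25.0
```

```bash
python3 go.py .541 -.321 .15 177
```

```text
[ -44.3 -159.1    7.1] turn 0.1 | t 13.3 pos [ 0.5047 -0.1599  0.1571] psi 177.1 w 0.4756390910884326 g 25.000665639527142 F [ 0.2 -0.1 -0.6] q [-0.54  0.09  1.79 -0.    1.26 -2.06]
```

Request:
send_rows(
  commands=[
    [[-11,-40,0,0,30],[-22,-80,0,0,30],[-33,-120,0,0,30],[-41,-150,0,0,30],[-45,-160,0,0,30]],
  ],
)

```text
t: 13.8
eef_pos: [0.5414, -0.3232, 0.1568]
tool_rot: [0.026, 1.0, -0.0, -0.0]
wrist_force: [-0.6, 1.1, -1.5]
width: 0.474
grip_force: 25.0
```

Request:
send_rows(
  commands=[
    [[0,0,0,0,30],[0,0,0,0,30]],
  ],
)

```text
t: 14.0
eef_pos: [0.5415, -0.319, 0.1569]
tool_rot: [0.025, 1.0, 0.001, -0.0]
wrist_force: [-0.7, -0.8, -1.2]
width: 0.472
grip_force: 25.0
```

```bash
python3 go.py .541 -.321 .0125 177; python3 - <<'E'
from h import *
im,d=manip.get_image("scene"); cv2.imwrite("pics/s3.png",im)
E
```

```text
[  0.2  -2.2 144.4] turn 0.2 | t 14.0 pos [ 0.5415 -0.319   0.1569] psi 177.2 w 0.47243483112663903 g 24.9999650294194 F [-0.7 -0.8 -1.2] q [-0.72  0.34  1.5   0.    1.31 -2.25]
```

View pics/s3.png

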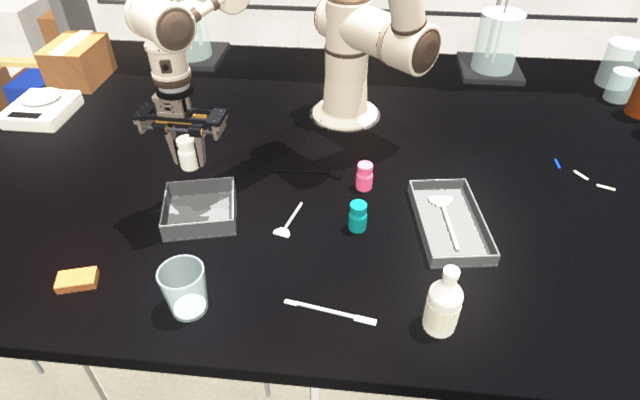

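The bottle is held upright (188,152) above the bin (200,210), and the neighbours are untouched. Lowering.

Request:
send_rows(
  commands=[
    [[0,0,20,0,30],[0,0,50,0,30],[0,0,85,0,30],[0,0,110,0,30],[0,0,125,0,30]],
  ],
)

```text
t: 14.55
eef_pos: [0.5405, -0.3176, 0.03]
tool_rot: [0.024, 1.0, 0.001, -0.001]
wrist_force: [0.5, 0.5, -1.3]
width: 0.477
grip_force: 25.0
```

Request:
send_rows(
  commands=[
    [[0,0,0,0,30],[0,0,0,0,30],[0,0,0,0,30]],
  ],
)

```text
t: 14.85
eef_pos: [0.543, -0.3211, 0.0346]
tool_rot: [0.025, 1.0, -0.001, 0.001]
wrist_force: [-0.9, -0.3, -0.6]
width: 0.474
grip_force: 25.0
```

```bash
python3 go.py .541 -.321 .0125 177
```

```text
[ 2.   0.1 22.1] turn 0.1 | t 14.85 pos [ 0.543  -0.3211  0.0346] psi 177.1 w 0.47357514158275654 g 24.999834137270227 F [-0.9 -0.3 -0.6] q [-0.73  0.49  1.57  0.    1.09 -2.25]
```

Request:
send_rows(
  commands=[
    [[0,0,6,0,30],[0,0,12,0,30],[0,0,16,0,30],[0,0,18,0,30],[0,0,19,0,30]],
  ],
)

```text
t: 15.35
eef_pos: [0.5414, -0.3202, 0.0129]
tool_rot: [0.025, 1.0, 0.0, -0.0]
wrist_force: [0.1, 0.1, -0.8]
width: 0.474
grip_force: 25.0
```

Request:
send_rows(
  commands=[
    [[0,0,0,0,30],[0,0,0,0,30],[0,0,0,0,30]],
  ],
)

```text
t: 15.65
eef_pos: [0.5418, -0.3205, 0.0136]
tool_rot: [0.025, 1.0, -0.0, 0.0]
wrist_force: [-0.8, -0.1, -1.1]
width: 0.472
grip_force: 25.0
```

Request:
send_rows(
  commands=[
    [[0,0,1,0,30],[0,0,1,0,30],[0,0,1,0,30]],
  ],
)

```text
t: 15.95
eef_pos: [0.5417, -0.3204, 0.0125]
tool_rot: [0.025, 1.0, -0.0, 0.0]
wrist_force: [-0.0, -0.2, -0.6]
width: 0.475
grip_force: 25.0
```

Request:
send_rows(
  commands=[
    [[0,0,0,0,70],[0,0,0,0,70],[0,0,0,0,70],[0,0,0,0,70],[0,0,0,0,70]],
  ],
)

```text
t: 16.45
eef_pos: [0.5417, -0.3203, 0.0124]
tool_rot: [0.025, 1.0, 0.0, -0.0]
wrist_force: [0.4, -0.5, -0.2]
width: 0.76
grip_force: 0.0
```

Request:
send_rows(
  commands=[
    [[0,0,-10,0,70],[0,0,-40,0,70],[0,0,-90,0,70],[0,0,-130,0,70],[0,0,-160,0,70]],
  ],
)

```text
t: 16.95
eef_pos: [0.5426, -0.3211, 0.1768]
tool_rot: [0.025, 1.0, -0.002, 0.002]
wrist_force: [0.2, -1.2, -0.6]
width: 0.762
grip_force: 0.0
```

Request:
send_rows(
  commands=[
    [[0,0,0,0,70],[0,0,0,0,70],[0,0,0,0,70]],
  ],
)

```text
t: 17.25
eef_pos: [0.5408, -0.3196, 0.1707]
tool_rot: [0.025, 1.0, 0.001, -0.001]
wrist_force: [0.2, 0.2, -0.9]
width: 0.763
grip_force: 0.0
```

```bash
python3 - <<'E'
from h import *
im,d=manip.get_image("scene"); cv2.imwrite("pics/s4.png",im)
for t in ("sample_bottle","paddle"):
  for k in manip.masks_of(t,"scene"):
    P=pts("scene",d,k["mask"]); print(t,k["p"],np.median(P,0).round(3),np.percentile(P[:,2],[5,98]).round(3))
E
```

```text
sample_bottle 0.95 [ 0.559 -0.315  0.053] [0.011 0.082]
sample_bottle 0.81 [0.565 0.067 0.048] [0.007 0.076]
sample_bottle 0.63 [0.404 0.077 0.046] [0.004 0.076]
paddle 0.93 [ 0.343 -0.033  0.009] [0.003 0.013]
paddle 0.78 [0.453 0.282 0.014] [0.01  0.017]
paddle 0.47 [ 0.585 -0.103  0.006] [0.001 0.01 ]
```

View pics/s4.png

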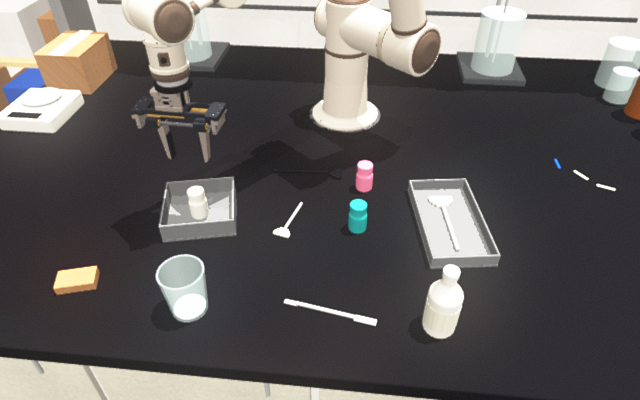

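The bottle stands upright in the bin at (198,203), with its top at 0.08 m. The paddle lies flat in the tray at (448,220), nothing else has moved, and the gripper is clear.

```bash
python3 -c "
from bench import manip
print(manip.close_job())"
```

```text
the job is handed in; nothing more can be done
None
```

The white stirrer paddle lies flat in the long tray and the short white sample bottle stands upright in the square bin; I handed the job in at about 17 s, with the gripper clear and the other items where they were.

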